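# Press the foil onto a well plate in a ratchet press

### The arm

A 7-joint arm with a two-finger parallel gripper is mounted at the origin on the work surface. World frame = base frame: x ahead of the robot, y to its left, z up, the work surface at z = 0. Lengths are in m, angles in rad, forces in N, time in s.
With the tool pointing down it reaches from about 0.425 to 0.925 m from the base axis. Payload 6.8 kg.
Tool frame: the origin (TCP) lies at the very end of the fingers, on their centre line; the grasp point (between the pads) lies 19 mm behind it; z points along the fingers, y is the line along which they close (so a half turn about z gives the same grasp; the last joint's range is limited). The gripper opens to 85 mm and grips with 20 to 120 N. Pads are 22 mm wide; open, the fingers measure 114 mm over their backs; the gripper's body (76 mm by 85 mm) begins 54 mm behind the grasp point. The pads swing forward as they close: fully open they stand 13 mm farther back than shut.
Start: joints at [1.012, 0.477, 0.022, 1.555, -0.011, 1.109, -0.083], TCP at [0.294, -0.608, 0.231] pointing down, gripper open.
Joint ranges: [-2.96, 2.96], [-0.34, 2.1], [-1.41, 1.46], [0.24, 2.44], [-1.37, 4.51], [0.17, 1.92], [-2.96, 2.96]. Speed limits (rad/s): [2.39, 2.39, 3.14, 3.14, 3.14, 3.14, 3.14].

### API

Orientations are given as a rotation vector (axis times angle).
In Python, from bench import r gives the robot as it stands. The module is installed in compiled form; this text tells all that it offers.
- The arm moves only by the tool servo_tool, never from a script. Its argument "commands" is a list of rows, each a list of 7 numbers: the turn, a rotation vector about the world's x, y, z in degrees, then the shift along the world's x, y, z in mm, then the closure, from 0 (fully open) to 1 (shut). A call has 1 to 5 rows; each row is the pose to reach, as a shift and turn from the pose commanded when the call began; what a row does not reach only later rows make up. A row lasts 1/12 s, in which the tool goes at most 41.7 mm and 7.16 degrees, less where a joint would pass 70% of its speed; a pose out of reach is approached as far as the arm can. A call with a gripper value outside its range is refused whole. The fingers move at their own pace and stop on an object; "force" is the grip in N (left out, the last holds). Time passes only in rows, so rows that repeat a pose let the fingers close. It gives the time, the measured TCP pose, the force, the opening and the grip force at its end, in the units of the state.
- r.get_obs(): the state, without advancing time (a new reading comes with each control period).
- r.grab_frame(name): name is "scene" or "top" or "wrist"; returns (picture, depth): 400x640x3 uint8, blue, green, red; 400x640 float32, m along the optical axis (not along the pixel's ray), 0 where there is no reading.
- r.camera_info(name): a dict with "vertical_fov" (degrees; the focal length in pixels is half the picture's height over the tangent of half this angle, whatever the lens; pixels are square), "cx", "cy" (the principal point, pixels), "cam_to_world" (4x4, takes a point from camera to world coordinates); the wrist camera has in their place "T_tool_cam" (4x4, takes a point from camera to tool coordinates, whose origin is the TCP and whose axes are the flange's). Camera axes: x right, y up, looking along -z (the intrinsics and any distortion apply to the point x, -y, -z); pixel columns grow to the right and rows downward; lengths in m; the calibration is good to about 2 mm. The wrist camera is an equidistant fisheye: a pixel r from the principal point sees the ray r / f radians off the axis. A picture is of the moment at which its call begins: read the wrist's pose just before it. camera_info takes no time and is no camera call.
- r.hand_in(): hands the job in; it is judged then, once.
The state is a dict: "clock": time; "joints": joint angles; "qvel": joint speeds; "tau": joint torques, N m; "tcp_pos": TCP position; "orientation": TCP orientation; "contact_force": force on the tool from outside, world axes, zero at the start; "moment": the same for the moment, N m; "grip_width": finger opening in m; "gripper_force": force on a finger pad.
Only numpy, scipy, OpenCV 4.12 (cv2) and the standard library are available. Lean on these libraries where they do the work, as an engineer would, in place of code of your own. Each camera call takes 0.05 s, during which the arm holds its last target. There are 200 camera calls.

### The job

Slide the carriage with the well plate fully home under the press, against its stop. Then push the lever down to its third and last notch, take your hand off so that the ratchet alone holds the foil pressed for a couple of seconds, and press the release button so that the lever springs right back up. Leave the carriage home and do not disturb the bottle, the jars and the box of pipette tips standing around it.

Things in the scene. Friction and masses are not known exactly. Their poses are not given: they have to be found in the camera images.
- press: Plate press: grey base plate 275 (x) by 500 (y), 20 mm thick, fixed. Origin on the counter under the pressing head; x away from the operator, y left to the lever, z up. Below, mm in this frame. White column x 75 to 135, y -45 to 45, 205 high; its arm x -40 to 135, y -40 to 40, z 120 to 170; under it the platen, 90 by 130, underside at 78 with the lever up.
- carriage (a joint): Travel of the aluminium carriage along the press's +y, m: 0 = farthest out (right), 0.140 = fully home against its stop, under the platen. Starts between 0 and 0.05; about 2 N of friction, a little more when moved fast; stays where left. It carries a white well plate, 86 by 128 by 16 mm, clipped in.
- carriage_knob (a point): Centre of the top of the carriage's upright steel knob, a round post 20 mm in diameter, top 83 above the counter, standing on a flat tongue whose top is at 38. At x = -110 in the press frame; y = 0 with the carriage home, -140 when farthest out. Moves with the carriage.
- release (a joint): Travel of the release button, m: 0 = up, 0.008 = fully down; spring 2.6 N at first, 5.3 N fully down, plus a little friction of the loaded pawl. The pawl is fixed to the button, so it dips 5 mm and pops up as the lever clicks past a notch. Held down more than about 5 mm it frees the lever; it comes up when let go.
- release_top (a point): Centre of the top of the round black release button, 30 mm in diameter, 100 above the counter when up, standing 12 out of a white housing 60 by 60, 88 high. At x = 50, y = 215 in the press frame, 65 left of the lever's plane. Press straight down.
- vial: Bystander: small white-capped jar, 28 mm wide, 50 tall, standing on the base plate behind the carriage. Origin under its centre.
- cream_jar: Bystander: jar 44 mm wide, 60 tall, standing on the base plate between column and lever. Origin under its centre.
- diluent: Bystander: bottle 60 mm wide, 130 tall, on the counter to the left of the press. Origin under its centre.
- tip_box: Bystander: blue box of white pipette tips, 120 by 85 mm, 73 tall, on the counter to the right of the press. Origin under its centre.
- lever_angle (a joint): Lever angle, rad, growing as the grip is pushed down: 0 = right up (arm 50 deg above level), where a spring returns it in about a second once freed; stop at 0.87 (arm level). Pushed past 0.31, 0.56 or 0.81 and let go it springs back into a notch and stays, reading 0.27, 0.51 or 0.75. Starts right up or in the first notch. Pushing takes 2 to 8 N. The platen comes down with it.
- lever_grip (a point): Centre of the lever's grey cross grip, a level cylinder 22 mm in diameter, 70 long along the press's y, on a steel rod 12 mm thick. It lies 140 from the hinge axis, towards the operator: right up at x = -40, y = 150, z = 207; at the third notch x = -89, z = 117. Moves with the lever.
- lever: The whole lever: ratchet disc 92 mm in diameter, arm and cross grip. Origin on its hinge axis (along the press's y, at x = 50, y = 150, 100 above the counter), which stays put; the body turns about it, the grip moving in the plane y = 150.

How it is judged:
By the outcome, as a careful person would: the job done as asked, in the order asked, and still so for the second after the job is handed in, with the robot touching nothing.
It also fails if it takes over 64 s, if anything falls off the work surface, if the arm or the gripper's body presses on something with over 40 N, if the wrist force passes 120 N, or if a joint passes its speed limit or range.

## Working session

There is one attempt and no reset: what is moved stays moved. The work goes in short steps, Python scripts to look and compute and a tool call to move; the robot and the scene stay as the last step left them, time stands still between calls to the robot, and variables do not carry over. Pictures are saved under pics/ and viewed, at most 10 in all, crops included, and the job is handed in when it is done.

Besides the shell and the picture viewer there is one more tool, called as name([rows], argument=value, ...), one row to a line, values as JSON. servo_tool: Moves the arm, as the interface text tells. Its arguments: {"type":"object","properties":{"commands":{"type":"array"},"force":{"type":"number"}},"required":["commands"]}

```bash
mkdir -p pics; python3 - <<'E'
from bench import r
import cv2,numpy as np
o=r.get_obs(); print(o)
for n in("scene","top"):
    p,d=r.grab_frame(n); cv2.imwrite(f"pics/{n}0.png",p); np.save(f"pics/{n}0.npy",d); print(n,r.camera_info(n))
E
```

```text
{'clock': 0.0, 'joints': array([ 1.01193227,  0.4777882 ,  0.02236714,  1.55647017, -0.01152269,
        1.10929806, -0.08311224]), 'qvel': array([-0.00130698, -0.00117618,  0.00153187,  0.00217681, -0.00073424,
        0.00148813,  0.00056675]), 'tau': array([ 7.23485828e-04, -5.96452045e+01,  1.60844665e+00, -2.81197751e+01,
        1.24697608e-02,  9.49470385e-03, -1.69559803e-05]), 'tcp_pos': array([ 0.29378038, -0.6070474 ,  0.23032632]), 'orientation': array([-3.06043541e+00, -7.01648055e-01,  8.39316223e-04]), 'contact_force': array([-0.5465202 , -0.77601612,  0.62924649]), 'moment': array([ 0.00098199, -0.03086024, -0.04130703]), 'gripper_force': 0.0, 'grip_width': 0.08564355918022055}
scene {'vertical_fov': 57.03095315615183, 'cx': 323.2396957004208, 'cy': 197.47817554797012, 'cam_to_world': array([[ 0.59788153, -0.59316592,  0.53915848,  1.04805505],
       [ 0.80153038,  0.45021196, -0.39352033, -0.37743405],
       [-0.00931275,  0.66743043,  0.74461392,  0.77385149],
       [ 0.        ,  0.        ,  0.        ,  1.        ]])}
top {'vertical_fov': 51.50244308341472, 'cx': 316.76227027985163, 'cy': 203.30803830710082, 'cam_to_world': array([[-0.01852579,  0.99839795, -0.05346339,  0.5132804 ],
       [-0.99982714, -0.01841491,  0.00256584, -0.01900276],
       [ 0.0015772 ,  0.05350169,  0.99856651,  1.17789718],
       [ 0.        ,  0.        ,  0.        ,  1.        ]])}
```

View pics/scene0.png

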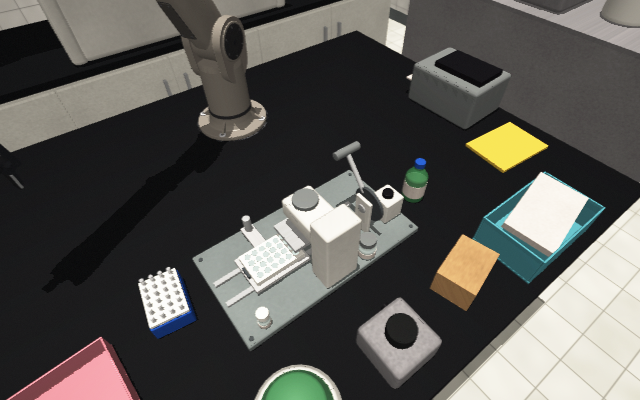

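View pics/top0.png

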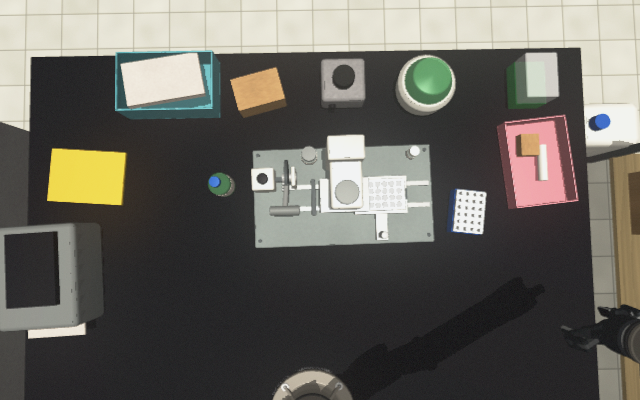

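The top view shows the press base with corners near (253,151), (429,145), (434,241) and (256,247). The knob is near (382,235), the grip near (285,211) and the button near (262,179). I'll enlarge it to read these more closely.

```bash
python3 - <<'E'
import cv2
p=cv2.imread("pics/top0.png")[135:255,245:445]; cv2.imwrite("pics/top0c.png",cv2.resize(p,None,fx=4,fy=4,interpolation=cv2.INTER_CUBIC))
E
```

```text
(no output)
```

View pics/top0c.png

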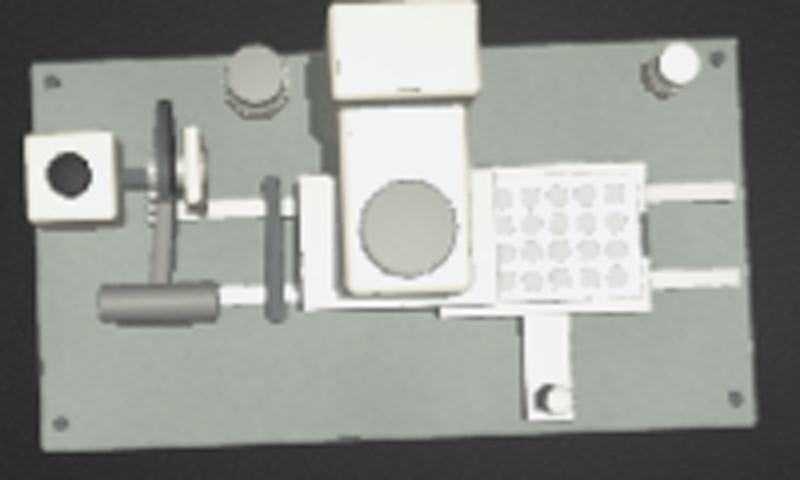

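Crop readings: base corners (32,64), (737,40), (756,424), (44,450); button (69,174); knob top (556,399); grip (159,303).

```bash
cat > h.py <<'E'
import numpy as np
from bench import r
def ray(n,u,v,z):
    c=r.camera_info(n); f=200/np.tan(np.radians(c["vertical_fov"]/2)); T=c["cam_to_world"]
    d=T[:3,:3]@np.array([(u-c["cx"])/f,-(v-c["cy"])/f,-1]); o=T[:3,3]
    return o+d*(z-o[2])/d[2]
def crop(u,v,z): return ray("top",245+(u+.5)/4-.5,135+(v+.5)/4-.5,z)
E
python3 - <<'E'
from h import *
from scipy.optimize import least_squares
C=[crop(u,v,.02) for u,v in((32,64),(737,40),(756,424),(44,450))]
for i in range(4): print(C[i],np.linalg.norm(C[i]-C[i-1]))
d=(C[0]-C[1])+(C[3]-C[2]); th=np.arctan2(-d[0],d[1]); print("yaw deg",np.degrees(th))
b=crop(69,174,.1); R=np.array([[np.cos(th),-np.sin(th)],[np.sin(th),np.cos(th)]])
o=b[:2]-R@[.05,.215]; print("button",b,"origin",o)
inv=lambda p:(R.T@(p[:2]-o))*1000
for c in C: print("corner",inv(c))
print("grip",inv(crop(159,303,.207)),"or notch1",inv(crop(159,303,.182)))
k=crop(556,399,.083);print("knob",k,inv(k))
d=np.load("pics/top0.npy"); 
T=r.camera_info("top")["cam_to_world"]; 
for u,v in((284,210),(262,178),(383,234),(300,240)): print(u,v,d[v,u], "z",T[2,3]-d[v,u]*T[2,2]+T[2,1]*(203.3-v)*d[v,u]/414.6)
for nm,(u,v,z) in dict(dil=(220,184,.13),tipA=(469,211,.073)).items(): print(nm,ray("top",u,v,z),inv(ray("top",u,v,z)))
print("head disc",inv(crop(409,228,.17)))
E
```

```text
[0.72710224 0.15579635 0.02      ] 0.270727938515359
[ 0.73509718 -0.34106902  0.02      ] 0.4969296923585722
[ 0.46523363 -0.3453984   0.02      ] 0.26989827218468637
[0.45643148 0.15023262 0.02      ] 0.4957091804239216
yaw deg 0.9695864409968314
button [0.63948056 0.1203162  0.1       ] origin [ 0.59312588 -0.0954991 ]
corner [138.20951447 248.99236891]
corner [ 137.79552076 -247.93715099]
corner [-132.10264668 -247.69937109]
corner [-132.5166404   248.00963645]
grip [-40.49300795 150.87272857] or notch1 [-39.51333185 152.75336606]
knob [ 0.4867002  -0.19642494  0.083     ] [-108.11827341  -99.11048782]
284 210 0.96236247 z 0.21608218792207362
262 178 1.0843576 z 0.09863419756965583
383 234 1.093131 z 0.08200261243875637
300 240 1.1562065 z 0.017872394639679257
dil [0.62294545 0.22278125 0.13      ] [ 35.20113834 317.73017702]
tipA [ 0.54440297 -0.42749616  0.073     ] [ -54.33387496 -331.12504686]
head disc [ 1.28586399 -0.05650086]
```

Measurements agree with the given sizes. Corners came out at ±248, grip at x=-40 and y=151 (lever right up), knob z at 82. Press origin is about (0.593,-0.0955) with yaw 0.97°. Next I approach the knob's right side with the gripper closed.

servo_tool([
  [0,0,-5,18,35,0,1],
  [0,0,-10,36,70,0,1],
  [0,0,-15,54,105,0,1],
  [0,0,-20,72,140,0,1],
  [0,0,-25,90,175,0,1],
], force=60)

```text
clock: 0.52
tcp_pos: [0.3844, -0.4306, 0.2309]
orientation: [-3.141, -0.015, 0.001]
contact_force: [1.1, 0.4, 1.2]
grip_width: 0.0255
gripper_force: 0.0
```

servo_tool([
  [0,0,0,18,35,0,1],
  [0,0,0,36,70,0,1],
  [0,0,0,54,105,0,1],
  [0,0,0,72,140,0,1],
  [0,0,0,96,187,0,1],
])

```text
clock: 0.93
tcp_pos: [0.4751, -0.254, 0.2312]
orientation: [3.141, 0.021, -0.001]
contact_force: [-0.1, -0.5, 0.3]
grip_width: 0.0002
gripper_force: 0.0
```

```bash
python3 - <<'E'
from h import *
import cv2
p,d=r.grab_frame("scene"); cv2.imwrite("pics/s1.png",cv2.resize(p[60:340,130:450],None,fx=2,fy=2))
o=r.get_obs();print(o["tcp_pos"],o["orientation"],o["joints"],o["contact_force"],o["grip_width"],r.camera_info("wrist")["T_tool_cam"])
E
```

```text
[ 0.48018389 -0.24411978  0.2312482 ] [-3.13652    -0.03963047 -0.0035746 ] [ 0.41393045  0.25637924 -0.06681631  1.87849121  0.01374465  1.0068875
 -1.20357613] [ 2.99326753  5.51873472 -0.19168563] -8.152568090436921e-05 [[-2.44095698e-04  9.55388678e-01  2.95351341e-01  7.49633716e-02]
 [ 9.99999963e-01  2.68819697e-04 -4.31066451e-05  8.05836032e-04]
 [-1.20579858e-04  2.95351319e-01 -9.55388708e-01 -1.42045040e-01]
 [ 0.00000000e+00  0.00000000e+00  0.00000000e+00  1.00000000e+00]]
```

View pics/s1.png

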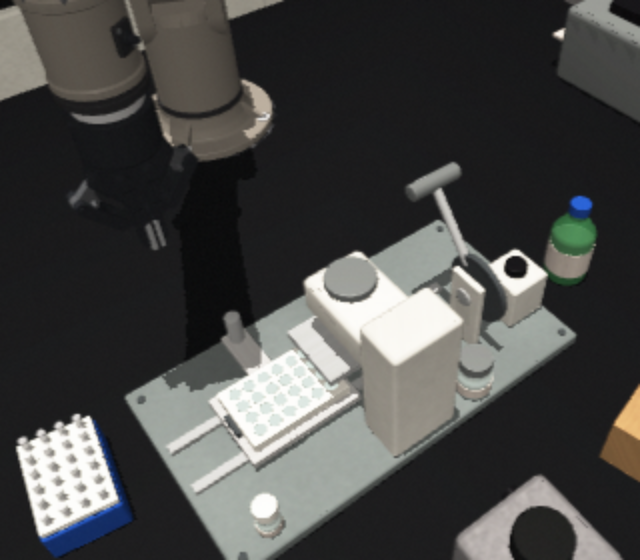

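The wrist camera sits 75 mm off the tool's +x side and would end up over the press arm. I'll turn the hand 90° so it faces +y, then descend.

servo_tool([
  [0,0,7,2,0,0,1],
  [0,0,14,4,0,0,1],
  [0,0,21,6,0,-10,1],
  [0,0,28,6,0,-25,1],
  [0,0,35,6,0,-40,1],
])

```text
clock: 1.4
tcp_pos: [0.4812, -0.2556, 0.1909]
orientation: [2.986, 0.976, 0.001]
contact_force: [-0.3, 0.5, 1.0]
grip_width: 0.0002
gripper_force: 0.0
```

servo_tool([
  [0,0,7,0,0,-15,1],
  [0,0,14,0,0,-30,1],
  [0,0,21,0,0,-45,1],
  [0,0,28,0,0,-60,1],
  [0,0,35,0,0,-75,1],
])

```text
clock: 1.82
tcp_pos: [0.4806, -0.2556, 0.1153]
orientation: [-2.554, -1.828, 0.0]
contact_force: [-0.7, -0.3, 0.6]
grip_width: -0.0001
gripper_force: 0.0
```

servo_tool([
  [0,0,7,0,0,-20,1],
  [0,0,14,0,0,-40,1],
  [0,0,20,0,0,-55,1],
  [0,0,20,0,0,-60,1],
  [0,0,20,0,0,-60,1],
])

```text
clock: 2.23
tcp_pos: [0.4798, -0.2552, 0.0549]
orientation: [-2.207, -2.231, 0.001]
contact_force: [0.4, -0.1, 0.5]
grip_width: 0.0003
gripper_force: 0.0
```

servo_tool([
  [0,0,0,4,15,0,1],
  [0,0,0,5,30,0,1],
  [0,0,0,5,42,0,1],
  [0,0,0,5,54,0,1],
  [0,0,0,5,66,0,1],
])

```text
clock: 2.65
tcp_pos: [0.4867, -0.1896, 0.0573]
orientation: [2.206, 2.234, 0.0]
contact_force: [0.7, -2.9, 1.5]
grip_width: 0.0001
gripper_force: 1.6
```

servo_tool([
  [0,0,0,0,12,0,1],
  [0,0,0,-1,24,0,1],
  [0,0,0,-1,36,0,1],
  [0,0,0,-1,48,0,1],
  [0,0,0,-1,56,0,1],
])

```text
clock: 3.07
tcp_pos: [0.4849, -0.1315, 0.0563]
orientation: [-2.204, -2.238, -0.0]
contact_force: [0.2, -2.7, 2.2]
grip_width: -0.0
gripper_force: 1.3
```

servo_tool([
  [0,0,0,0,4,0,1],
  [0,0,0,0,8,0,1],
  [0,0,0,0,11,0,1],
  [0,0,0,0,13,0,1],
  [0,0,0,0,13,0,1],
])

```text
clock: 3.48
tcp_pos: [0.4847, -0.1201, 0.0561]
orientation: [-2.205, -2.237, 0.0]
contact_force: [0.1, 0.3, 0.9]
grip_width: -0.0
gripper_force: 0.0
```

servo_tool([
  [0,0,0,0,1,0,1],
  [0,0,0,0,2,0,1],
  [0,0,0,0,3,0,1],
  [0,0,0,0,4,0,1],
  [0,0,0,0,5,0,1],
])

```text
clock: 3.9
tcp_pos: [0.4846, -0.1185, 0.0562]
orientation: [2.207, 2.233, -0.004]
contact_force: [-0.0, -12.4, -1.9]
grip_width: -0.0004
gripper_force: 6.2
```

12 N against the stop, at the predicted position. I back off, rise and check.

servo_tool([
  [0,0,0,0,-12,0,1],
  [0,0,0,0,-25,0,1],
  [0,0,0,0,-25,30,1],
  [0,0,0,0,-25,70,1],
  [0,0,0,0,-25,110,1],
])

```text
clock: 4.32
tcp_pos: [0.4839, -0.1399, 0.1667]
orientation: [-2.203, -2.235, 0.001]
contact_force: [0.7, -0.5, 0.0]
grip_width: 0.0
gripper_force: 0.0
```

servo_tool([
  [0,0,0,0,0,40,1],
  [0,0,0,0,0,80,1],
  [0,0,0,0,20,115,1],
  [0,0,0,20,50,130,1],
  [0,0,0,40,85,130,1],
])

```text
clock: 4.73
tcp_pos: [0.5272, -0.0562, 0.3012]
orientation: [2.206, 2.227, 0.007]
contact_force: [1.6, -0.9, 0.5]
grip_width: 0.0001
gripper_force: 0.0
```

```bash
python3 - <<'E'
from h import *
import cv2
p,d=r.grab_frame("top"); cv2.imwrite("pics/t2.png",cv2.resize(p[135:255,245:445],None,fx=4,fy=4,interpolation=cv2.INTER_CUBIC))
p,d=r.grab_frame("scene"); cv2.imwrite("pics/s2.png",cv2.resize(p[60:340,130:450],None,fx=2,fy=2))
print(r.get_obs()["tcp_pos"])
E
```

```text
[ 0.52763307 -0.04799162  0.29785086]
```

View pics/s2.png

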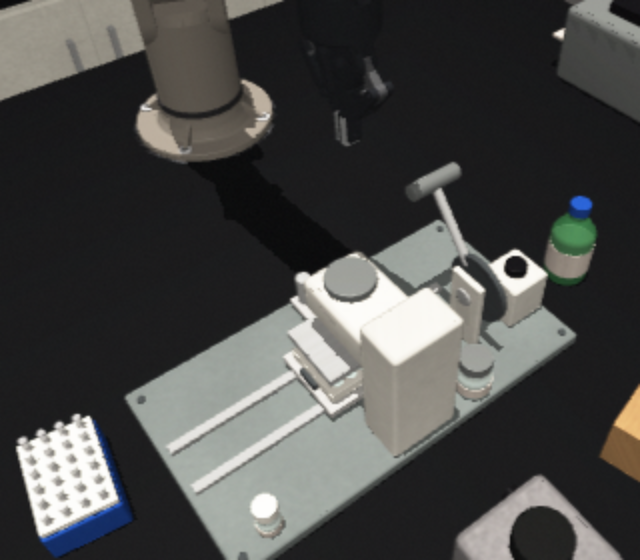

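The carriage is under the platen and everything is still standing. Lever still up, grip at (433,181) in the crop. Now over to it.

servo_tool([
  [0,0,0,8,35,0,1],
  [0,0,0,16,70,0,1],
  [0,0,0,22,101,-20,1],
  [0,0,0,22,101,-50,1],
  [0,0,0,22,101,-70,1],
])

```text
clock: 5.25
tcp_pos: [0.546, 0.0485, 0.2242]
orientation: [-2.198, -2.241, 0.0]
contact_force: [-0.2, -1.2, -0.3]
grip_width: 0.0003
gripper_force: 0.0
```

servo_tool([
  [0,0,0,0,0,-2,1],
  [0,0,0,0,0,-4,1],
  [0,0,0,0,0,-6,1],
  [0,0,0,0,0,-8,1],
  [0,0,0,0,0,-10,1],
])

```text
clock: 5.67
tcp_pos: [0.5478, 0.0453, 0.2176]
orientation: [2.205, 2.235, 0.003]
contact_force: [-5.2, -0.7, 9.4]
grip_width: -0.0001
gripper_force: 5.3
```

servo_tool([
  [0,0,0,-8,2,-9,1],
  [0,0,0,-15,4,-18,1],
  [0,0,0,-22,5,-27,1],
  [0,0,0,-28,5,-36,1],
  [0,0,0,-33,5,-45,1],
])

```text
clock: 6.08
tcp_pos: [0.5131, 0.0489, 0.1727]
orientation: [2.206, 2.234, -0.004]
contact_force: [-8.4, -5.2, 14.9]
grip_width: 0.0002
gripper_force: 7.7
```

servo_tool([
  [0,0,0,-4,0,-10,1],
  [0,0,0,-7,0,-19,1],
  [0,0,0,-10,0,-28,1],
  [0,0,0,-12,0,-36,1],
  [0,0,0,-14,0,-44,1],
])

```text
clock: 6.5
tcp_pos: [0.4995, 0.0498, 0.128]
orientation: [2.206, 2.236, -0.002]
contact_force: [-3.7, -2.6, 5.4]
grip_width: -0.0
gripper_force: 3.0
```

servo_tool([
  [0,0,0,0,0,-5,1],
  [0,0,0,0,0,-10,1],
  [0,0,0,0,0,-14,1],
  [0,0,0,0,0,-17,1],
  [0,0,0,0,0,-19,1],
])

```text
clock: 6.92
tcp_pos: [0.5004, 0.0505, 0.1102]
orientation: [2.205, 2.236, -0.001]
contact_force: [-15.5, -3.0, 41.4]
grip_width: -0.0003
gripper_force: 21.5
```

At the lever's stop (z = 0.110). Hand off straight up.

servo_tool([
  [0,0,0,-1,0,8,1],
  [0,0,0,-2,0,25,1],
  [0,0,0,-3,0,60,1],
  [0,0,0,-3,0,95,1],
  [0,0,0,-3,0,130,1],
])

```text
clock: 7.33
tcp_pos: [0.4974, 0.0508, 0.2401]
orientation: [2.205, 2.237, 0.002]
contact_force: [1.3, -1.0, 0.5]
grip_width: -0.0001
gripper_force: 0.0
```

```bash
python3 - <<'E'
from h import *
import cv2
p,d=r.grab_frame("scene"); cv2.imwrite("pics/s3.png",cv2.resize(p[60:340,130:450],None,fx=2,fy=2))
print(r.get_obs()["tcp_pos"],r.get_obs()["clock"])
E
```

```text
[0.50132311 0.05183048 0.24717341] 7.3833
```

View pics/s3.png

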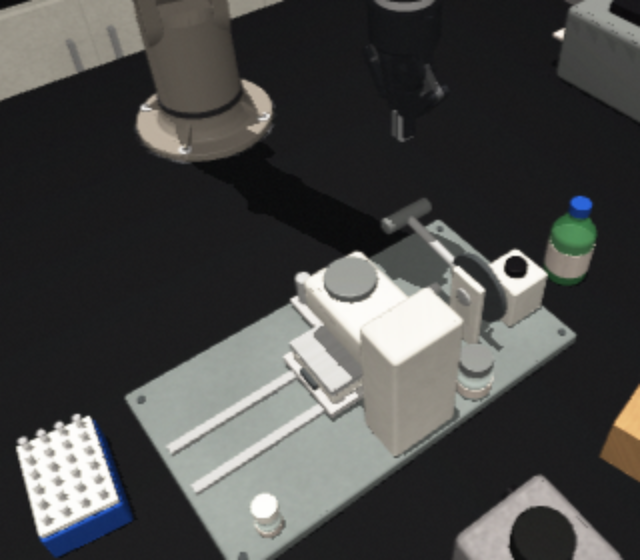

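servo_tool([
  [0,0,0,28,14,0,1],
  [0,0,0,56,28,0,1],
  [0,0,0,84,42,0,1],
  [0,0,0,112,56,0,1],
  [0,0,0,139,69,0,1],
])

```text
clock: 7.8
tcp_pos: [0.6382, 0.1203, 0.2384]
orientation: [2.205, 2.236, 0.003]
contact_force: [0.3, 0.5, 0.6]
grip_width: -0.0
gripper_force: 0.0
```

```bash
python3 - <<'E'
from h import *
R=np.array([[np.cos(.0169),-np.sin(.0169)],[np.sin(.0169),np.cos(.0169)]]);o=np.array([.5931,-.0955])
for z in(.117,.1496): print(R.T@(ray("scene",333.5,167.5,z)[:2]-o)*1000)
E
```

```text
[-85.49051953 149.99224572]
[-58.90751509 128.17585959]
```

That gives y=150 and x≈-86 at z=117, so the lever is in the third notch. Now descend and wait above the button.

servo_tool([
  [0,0,0,1,0,-25,1],
  [0,0,0,1,0,-50,1],
  [0,0,0,1,0,-75,1],
  [0,0,0,1,0,-100,1],
  [0,0,0,1,0,-120,1],
])

```text
clock: 8.22
tcp_pos: [0.6372, 0.1194, 0.1163]
orientation: [-2.205, -2.237, -0.0]
contact_force: [0.5, -0.8, 0.5]
grip_width: -0.0002
gripper_force: 0.0
```

servo_tool([
  [0,0,0,0,0,0,1],
  [0,0,0,0,0,0,1],
  [0,0,0,0,0,0,1],
  [0,0,0,0,0,0,1],
  [0,0,0,0,0,0,1],
])

```text
clock: 8.63
tcp_pos: [0.6382, 0.1198, 0.1201]
orientation: [2.204, 2.236, 0.004]
contact_force: [0.3, -0.5, -0.0]
grip_width: -0.0
gripper_force: 0.0
```

servo_tool([
  [0,0,0,0,0,0,1],
  [0,0,0,0,0,0,1],
  [0,0,0,0,0,0,1],
  [0,0,0,0,0,0,1],
  [0,0,0,0,0,0,1],
])

```text
clock: 9.05
tcp_pos: [0.637, 0.1195, 0.1184]
orientation: [2.205, 2.237, 0.0]
contact_force: [-0.8, 0.4, 0.0]
grip_width: -0.0004
gripper_force: 0.0
```

servo_tool([
  [0,0,0,0,0,0,1],
  [0,0,0,0,0,0,1],
  [0,0,0,0,0,0,1],
  [0,0,0,0,0,0,1],
  [0,0,0,0,0,0,1],
])

```text
clock: 9.47
tcp_pos: [0.637, 0.1195, 0.1183]
orientation: [-2.205, -2.237, -0.0]
contact_force: [-0.9, 0.0, 0.4]
grip_width: 0.0002
gripper_force: 0.0
```

servo_tool([
  [0,0,0,0,0,0,1],
  [0,0,0,0,0,0,1],
  [0,0,0,0,0,0,1],
  [0,0,0,0,0,0,1],
  [0,0,0,0,0,0,1],
])

```text
clock: 9.88
tcp_pos: [0.637, 0.1195, 0.1183]
orientation: [-2.205, -2.237, -0.0]
contact_force: [0.3, 0.7, 0.4]
grip_width: 0.0
gripper_force: 0.0
```

servo_tool([
  [0,0,0,0,0,0,1],
  [0,0,0,0,0,0,1],
  [0,0,0,0,0,0,1],
  [0,0,0,0,0,0,1],
  [0,0,0,0,0,0,1],
])

```text
clock: 10.3
tcp_pos: [0.637, 0.1196, 0.1183]
orientation: [-2.205, -2.237, -0.0]
contact_force: [0.2, -0.9, 0.4]
grip_width: 0.0001
gripper_force: 0.0
```

```bash
python3 - <<'E'
from h import *
import cv2
p,d=r.grab_frame("scene"); cv2.imwrite("pics/s4.png",cv2.resize(p[60:340,130:450],None,fx=2,fy=2))
print(r.get_obs()["tcp_pos"],r.get_obs()["clock"])
E
```

```text
[0.637065   0.11952042 0.11830948] 10.35
```

View pics/s4.png

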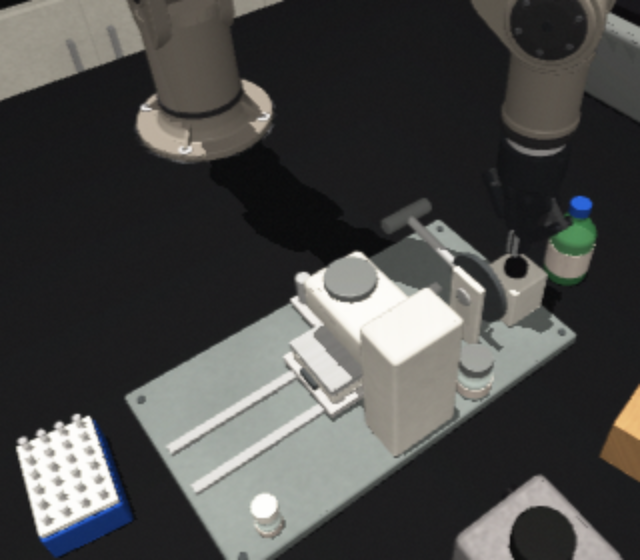

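The lever is still at the third notch after more than 3 s with the hand off, and the fingertips are right over the button (515,262). Now pressing.

servo_tool([
  [0,0,0,1,1,-8,1],
  [0,0,0,2,1,-15,1],
  [0,0,0,2,1,-20,1],
  [0,0,0,2,1,-24,1],
  [0,0,0,2,1,-27,1],
])

```text
clock: 10.77
tcp_pos: [0.6393, 0.1207, 0.0918]
orientation: [2.205, 2.237, -0.0]
contact_force: [-10.8, -3.9, 32.7]
grip_width: 0.0001
gripper_force: 16.3
```

servo_tool([
  [0,0,0,0,0,0,1],
  [0,0,0,0,0,0,1],
  [0,0,0,0,0,0,1],
  [0,0,0,0,0,0,1],
  [0,0,0,0,0,0,1],
])

```text
clock: 11.18
tcp_pos: [0.6391, 0.1206, 0.0921]
orientation: [2.205, 2.237, 0.0]
contact_force: [-2.3, -1.4, 8.9]
grip_width: 0.0003
gripper_force: 4.5
```

```bash
python3 - <<'E'
from h import *
import cv2
p,d=r.grab_frame("scene"); q=cv2.imread("pics/s1.png")
c=cv2.resize(p[60:340,130:450],None,fx=2,fy=2); a=(slice(140,270),slice(370,460))
q4=cv2.imread("pics/s4.png")
print("diff to up:",cv2.absdiff(c[a],q[a]).mean(),"to notch3:",cv2.absdiff(c[a],q4[a]).mean())
print(r.get_obs()["tcp_pos"],r.get_obs()["clock"])
E
```

```text
diff to up: 18.866068376068377 to notch3: 17.92900284900285
[0.63911254 0.12061702 0.09212919] 11.2333
```

Fully down at z = 0.092, and the lever is on its way up. I hold a bit longer.

servo_tool([
  [0,0,0,0,0,0,1],
  [0,0,0,0,0,0,1],
  [0,0,0,0,0,0,1],
  [0,0,0,0,0,0,1],
  [0,0,0,0,0,0,1],
])

```text
clock: 11.65
tcp_pos: [0.6391, 0.1206, 0.0921]
orientation: [2.205, 2.237, 0.0]
contact_force: [-2.5, -0.9, 10.3]
grip_width: -0.0
gripper_force: 4.5
```

servo_tool([
  [0,0,0,0,0,0,1],
  [0,0,0,0,0,0,1],
  [0,0,0,0,0,0,1],
  [0,0,0,0,0,0,1],
  [0,0,0,0,0,0,1],
])

```text
clock: 12.07
tcp_pos: [0.6391, 0.1206, 0.0921]
orientation: [2.205, 2.237, -0.0]
contact_force: [-2.9, -1.4, 8.3]
grip_width: -0.0001
gripper_force: 4.5
```

servo_tool([
  [0,0,0,0,0,0,1],
  [0,0,0,0,0,0,1],
  [0,0,0,0,0,0,1],
  [0,0,0,0,0,0,1],
  [0,0,0,0,0,0,1],
])

```text
clock: 12.48
tcp_pos: [0.6391, 0.1206, 0.0921]
orientation: [2.205, 2.237, 0.0]
contact_force: [-2.6, -1.0, 9.0]
grip_width: 0.0
gripper_force: 4.5
```

```bash
python3 - <<'E'
from h import *
import cv2
p,d=r.grab_frame("scene"); 
cv2.imwrite("pics/s5.png",cv2.resize(p[60:340,130:450],None,fx=2,fy=2)); print(r.get_obs()["tcp_pos"],r.get_obs()["contact_force"])
E
```

```text
[0.63912496 0.1205999  0.09212946] [-3.7584059  -0.73779702  8.90736139]
```

View pics/s5.png

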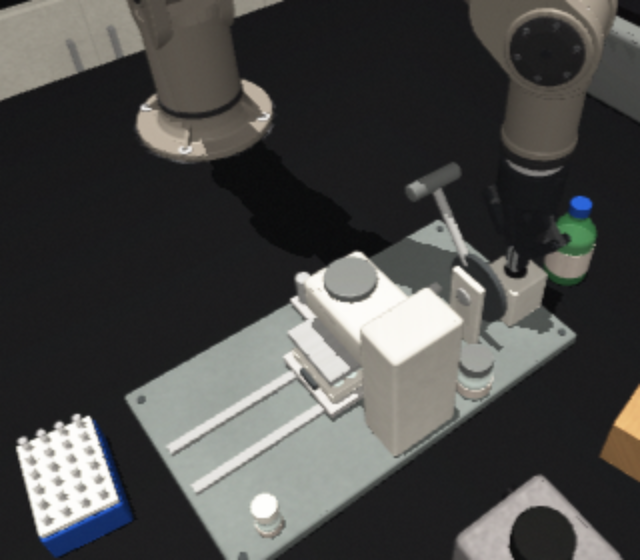

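The lever is right up again, with its grip at (433,181) as at the start. The carriage is home and the bystanders are in place. I lift off straight up and hand in after a check.

servo_tool([
  [0,0,0,0,0,10,1],
  [0,0,0,0,0,30,1],
  [0,0,0,0,0,65,1],
  [0,0,0,0,0,105,1],
  [0,0,0,0,0,145,1],
])

```text
clock: 12.95
tcp_pos: [0.6382, 0.1203, 0.2372]
orientation: [-2.204, -2.237, 0.003]
contact_force: [0.8, 0.6, -0.6]
grip_width: 0.0002
gripper_force: 0.0
```

servo_tool([
  [0,0,0,0,0,25,1],
  [0,0,0,0,0,45,1],
  [0,0,0,0,0,50,1],
  [0,0,0,0,0,50,1],
  [0,0,0,0,0,50,1],
])

```text
clock: 13.37
tcp_pos: [0.6385, 0.1202, 0.2852]
orientation: [-2.205, -2.237, 0.002]
contact_force: [-1.1, 0.2, -1.4]
grip_width: -0.0
gripper_force: 0.0
```

```bash
python3 - <<'E'
from h import *
import cv2
p,d=r.grab_frame("scene"); c=cv2.resize(p[60:340,130:450],None,fx=2,fy=2); s=cv2.imread("pics/s2.png"); s5=cv2.imread("pics/s5.png")
for nm,a in dict(lever=(slice(150,270),slice(395,470)),carriage=(slice(250,420),slice(270,370)),tips=(slice(410,555),slice(10,135)),vial=(slice(480,540),slice(240,290)),jar=(slice(330,400),slice(455,500)),bottle=(slice(195,290),slice(550,600))).items():
    print(nm,cv2.absdiff(c[a],s[a]).mean().round(1),cv2.absdiff(c[a],s5[a]).mean().round(1))
o=r.get_obs();print(o["tcp_pos"],o["contact_force"],o["clock"])
E
```

```text
lever 22.0 8.3
carriage 1.7 0.7
tips 0.5 0.4
vial 0.4 0.4
jar 0.5 0.5
bottle 0.7 4.4
[0.63817164 0.1201011  0.2844053 ] [ 0.69837883 -0.13352226 -0.18596484] 13.4167
```

```bash
python3 - <<'E'
from h import *
import cv2
p,d=r.grab_frame("scene"); cv2.imwrite("pics/s6.png",cv2.resize(p[60:340,130:450],None,fx=2,fy=2))
E
```

```text
(no output)
```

View pics/s6.png

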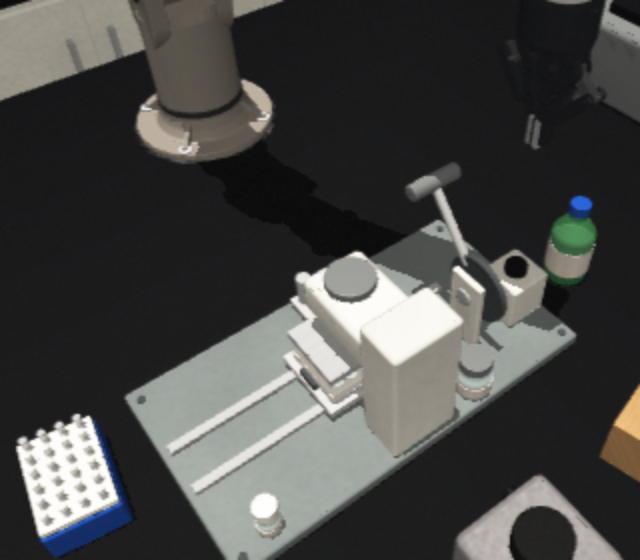

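The lever is up (grip at 433,181), the button is up (515,265), the carriage is home, nothing else has moved, and the hand is clear.

```bash
python3 -c "
from bench import r
print(r.hand_in())"
```

```text
the job is handed in; nothing more can be done
None
```

The job is done and handed in: carriage home against its stop, lever held by the ratchet alone in the third notch for over 3 s, then released and right back up, with the bottle, jars and tip box undisturbed.

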